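# Ring blank out of the findings carousel with the spring tongs

### The job

Fetch the plain ring blank out of the round findings carousel without touching it with the fingers, which are too big for the opening anyway: turn the clear cover by its knob until the cut-out lies over the compartment with the ring, then take the spring tongs from the wooden stand by their two black grips, reach through the cut-out and close the tongs on the ring. Lift the ring in the tongs well clear of the carousel, at least 12 cm above the bench, and finish while still squeezing the tongs and holding it there, still. Leave the other pieces in their compartments and do not disturb the tools lying around.

Things in the scene. Friction and masses are not known exactly. Their poses are not given: they have to be found in the camera images.
- carousel: round grey findings tray, fixed, 200 mm across, wall 4 mm thick and 40 mm high; origin: centre of its underside, z up. Floor inside 6 mm over the bench; hub radius 15 mm. Sectors by direction from the centre, own frame: filled (blind) 84 deg wide about -x; compartments 84 deg wide about +96 and -96 deg, and 108 deg wide about +x. A clear flat turning cover closes them, its top 44 mm high
- cover (a joint): turn of the clear cover about the carousel's vertical axis, rad, positive counterclockwise from above; no end stops, stays where left (friction 0.03 N m). At 0 its cut-out (84 deg wide, 23 to 100 mm from the axis, edged by two black ribs that rise 3 mm over the cover's top) lies over the blind sector (carousel's -x)
- opening (a point): the middle of the cover's cut-out, 58 mm from the axis, at the height of the cover's top (44 mm); turns with the cover
- cover_knob (a point): top centre of the cover's black knob, on the axis, 71 mm above the bench: an upright bar 44 mm long, 12 mm thick and 23 mm high on a low round foot (42 mm across, 48 mm high over the bench). The bar's length points to the cut-out (a short white line marks that end); grip it across its thickness from above
- ring_blank: the plain ring: a bare steel band lying flat on the floor of one of the two side compartments, 22 mm outside diameter, 17 mm inside, 8 mm high, 20 g; origin at the centre of its underside, z along its axis
- cabochon: a white marble cabochon (dome) 20 mm across, 8 mm high, in the other side compartment; not to be taken; origin at the centre of its underside
- bar_stock: a brass bar 9 x 34 x 6 mm in the third compartment; not to be taken; origin at the centre of its underside
- tong_stand: beech block 66 x 96 x 44 mm on a thin foot plate 78 x 108 mm, fixed to the bench; origin at the centre of its underside, z up. In its top a slot 21.5 x 59.5 mm (long side along its y), 38 mm deep, so its floor is 6 mm above the bench
- tongs: copper spring tongs, 18 mm wide (x), 138 mm long, 85 g, upright in the stand's slot, jaws down. Origin midway between the open jaws, 2 mm below their ends; z up to the pivot; y from moving to fixed jaw (they close along y). Two flat black grips, 19 mm wide, 67 to 105 mm above the origin; free, they measure 46 mm over the outside at their lower ends and 41 mm at their upper ends
- squeeze (a joint): how far the tongs are closed, rad: 0 free (50 mm between the jaws), 0.08 jaws 40 mm apart (fingers about 41 mm apart on the grips, which then stand about parallel), 0.22 jaws 22 mm apart (fingers about 34 mm), 0.38 shut. 4 N on each grip starts to close them against the spring, 11 N closes them to 22 mm; let go, they spring open. The jaws' ends come 2 mm lower as they close
- tong_pivot (a point): pivot pin at the upper end of the tongs, 132 mm above their origin (the top is at 137 mm). Gripped from above with the fingertips 70 to 75 mm above the tongs' origin, the pivot stays clear of the gripper's palm. Squeezed only a little (fingers about 41 mm apart) they can be carried with the jaws still wide open
- jaw_fixed (a point): on the inner face of the jaw that is part of tongs, 9 mm above the tongs' origin; each jaw is a flat plate 18 mm wide, 16 mm high, 3 mm thick
- jaw_moving (a point): on the inner face of the other jaw, at the same height. With jaws 40 mm apart they measure 46 mm over the outside
- gauge: brass slide gauge, 115 mm long, lying on the bench; to be left alone
- pumice: small jar with a black lid, 44 mm across, 48 mm high; to be left alone
- hammer: chasing hammer with wooden handle, 195 mm long; to be left alone
- red_file: half-round file with a red handle, 200 mm long, lying on the bench; to be left alone
- spool: dark spool of solder wire, 48 mm across, 22 mm high; to be left alone
Mind the look-alikes: they are no part of the job. Leave any pink look-alike of the tongs alone.

How it is judged:
By the outcome, as a careful person would: the job done as asked, in the order asked, and still so for the second after the job is handed in, while the arm keeps its last pose, push and grip.
It also fails if it takes over 53 s, if anything falls off the work surface, if the arm or the gripper's body presses on something with over 40 N, if the wrist force passes 120 N, or if a joint passes its speed limit or range.

### The arm

A 6-joint arm with a two-finger parallel gripper is mounted at the origin on a cart in front of the work surface, level with it; the furniture and walls round the work are solid. World frame = base frame: x ahead of the robot, y to its left, z up, the work surface at z = 0. Lengths are in m, angles in rad, forces in N, time in s.
With the tool pointing down it reaches from about 0.3 to 0.875 m from the base axis. Payload 4.2 kg.
Tool frame: the origin (TCP) lies midway between the tips of the shut fingers; the grasp point (between the pads) lies 19 mm behind it (r.grip_point_offset is the distance from the TCP to the grasp point, in m); z points along the fingers, y is the line along which they close (so a half turn about z gives the same grasp; the last joint's range is limited). The gripper opens to 85 mm and grips with 20 to 120 N. Pads are 22 mm wide; open, the fingers measure 114 mm over their backs; the gripper's body (76 mm by 85 mm) begins 54 mm behind the grasp point. The pads swing forward as they close: fully open they stand 13 mm farther back than shut.
Start: joints at [1.109, 0.32, 1.565, -0, 1.257, -0.02], TCP at [0.246, 0.52, 0.231] pointing down, gripper open.
Joint ranges: [-3.11, 3.11], [-0.84, 2.01], [0.21, 2.61], [-1.34, 4.49], [0.05, 2.63], [-2.56, 2.56]. Speed limits (rad/s): [2.57, 2.57, 3.14, 3.14, 3.14, 3.14].

### API

Orientations are given as a rotation vector (axis times angle).
In Python, from bench import r gives the robot as it stands.
- The arm moves only by the shell command python3 -m creep 'ROWS' [OPENING] [FORCE]. ROWS is JSON, a list of rows, each a list of 6 numbers: the shift along the world's x, y, z as a fraction of full scale, then the turn, a rotation vector about the world's x, y, z as a fraction of full scale. In form: [[tx, ty, tz, wx, wy, wz], ...]. A call has exactly 10 rows; each row is the pose to reach, as a shift and turn from the pose commanded when the call began; what a row does not reach only later rows make up. Full scale, the value 1, is 120 mm for a shift and 0.5 rad for a turn. A row lasts 1/10 s, in which the tool goes at most 50 mm and 8.59 degrees, less where a joint would pass 70% of its speed; a pose out of reach is approached as far as the arm can. A call with a number of a shift or a turn outside -1 to 1 is refused whole. A call with a gripper value outside its range is refused whole. OPENING is the closure, from 0 (fully open) to 1 (shut), set as the call begins (- or left out, the last holds). The fingers move at their own pace and stop on an object; FORCE is the grip in N (left out, the last holds). Time passes only in rows, so rows that repeat a pose let the fingers close, or fill a call up. It gives the time, the measured TCP pose, the force, the opening and the grip force at its end, in the units of the state.
- r.get_obs(): the state, without advancing time (a new reading comes with each control period).
- r.camera(name): name is "scene" or "top"; returns a dict with "color" (400x640x3 uint8, red, green, blue), "vfov" (degrees; the focal length in pixels is half the picture's height over the tangent of half this angle, whatever the lens; pixels are square), "cx", "cy" (the principal point, pixels), "world_from_camera" (4x4, takes a point from camera to world coordinates). Camera axes: x right, y up, looking along -z (the intrinsics and any distortion apply to the point x, -y, -z); pixel columns grow to the right and rows downward; lengths in m; the calibration is good to about 2 mm. A picture is of the moment at which its call begins. There is no depth.
- r.close_job(): hands the job in; it is judged then, once.
Trained networks look in a picture, given as the dict that the camera call returned (one of the last four; its "shot" number tells which), for a name from the list of things; names that differ only in an ending like _2 or _b are one class to them, and where a whole thing is asked for, a point or a joint stands for the part that bears it (a point fixed in the world has none). Each returns a list of dicts, best first, with "conf" (0 to 1); they miss things now and then, are a little off and sometimes report something else, mostly with a low value. They report only what shows in the picture. A call takes as long as a camera call. They do not tell look-alikes from the thing itself.
- r.boxes_of(thing, picture): "centre" ([x, y, z] in m, in the coordinates of the camera as it stood for that picture, good to about 4 mm: the middle of the surface that is visible of it).
- r.outline_of(thing, picture): "region" (400x640 bool, what is visible of it).
- r.mark_of(thing, picture): "centre" ([x, y, z] in m, in the coordinates of the camera as it stood for that picture, good to about 4 mm: a listed point, or the origin of a listed thing).
The state is a dict: "time": time; "joint_positions": joint angles; "joint_velocities": joint speeds; "effort": joint torques, N m; "position": TCP position; "eef_rot": TCP orientation; "force": force on the tool from outside, world axes, zero at the start; "torque": the same for the moment, N m; "finger_gap": finger opening in m; "grip_force": force on a finger pad.
Only numpy, scipy, OpenCV 4.12 (cv2) and the standard library are available. Lean on these libraries where they do the work, as an engineer would, in place of code of your own. Each camera call takes 0.05 s, during which the arm holds its last target. There are 200 camera calls.

## Working session

There is one attempt and no reset: what is moved stays moved. The work goes in short steps, Python scripts to look and compute and a shell command to move; the robot and the scene stay as the last step left them, time stands still between calls to the robot, and variables do not carry over. Pictures are saved under pics/ and viewed, at most 10 in all, crops included, and the job is handed in when it is done.

```bash
ls; mkdir -p pics; cat > h.py <<'E'
import numpy as np, cv2
from bench import r
def W(p,c):
    return (c["world_from_camera"]@np.r_[c_,1])[:3] if False else (np.array(c["world_from_camera"])@np.r_[p,1])[:3]
def foc(c): return 200/np.tan(np.radians(c["vfov"])/2)
def proj(P,c):
    q=np.linalg.inv(np.array(c["world_from_camera"]))@np.r_[P,1]; f=foc(c)
    return c["cx"]+f*q[0]/-q[2], c["cy"]+f*-q[1]/-q[2]
def ray(u,v,c,z):
    M=np.array(c["world_from_camera"]);f=foc(c)
    d=M[:3,:3]@np.array([(u-c["cx"])/f,-(v-c["cy"])/f,-1]);o=M[:3,3]
    return o+d*(z-o[2])/d[2]
def save(c,n,box=None,s=1):
    im=c["color"][:,:,::-1]
    if box: im=im[box[1]:box[3],box[0]:box[2]]
    cv2.imwrite("pics/"+n,cv2.resize(im,None,fx=s,fy=s,interpolation=cv2.INTER_CUBIC))
E
python3 - <<'E'
from h import *
np.set_printoptions(precision=4,suppress=True)
o=r.get_obs();print({k:o[k] for k in("time","position","eef_rot","finger_gap","force")},r.grip_point_offset)
for n in("top","scene"):
    c=r.camera(n);save(c,n+"0.png",None,1.25);print(n,[k for k in c],np.array(c["world_from_camera"])[:3,3],c["vfov"],c["cx"],c["cy"],c.get("distortion"))
    for t in("carousel","opening","cover_knob","ring_blank","cabochon","bar_stock","tong_stand","tongs","tong_pivot","jaw_fixed","jaw_moving"):
        for d in r.mark_of(t,c)[:3]:
            w=W(d["centre"],c);print(t,round(d["conf"],2),w,np.round(proj(w,c)))
E
```

```text
pics
{'time': 0.0, 'position': array([0.2456, 0.5194, 0.2305]), 'eef_rot': array([-0.6882, -3.0649,  0.0026]), 'finger_gap': 0.08534481462981026, 'force': array([ 0.9007, -0.2551, -1.0529])} 0.0187
top ['color', 'vfov', 'cx', 'cy', 'world_from_camera', 'shot'] [ 0.3577 -0.0266  1.058 ] 46.632248220844396 315.78364225064706 197.16558433142976 None
carousel 0.7 [ 0.5612  0.2123 -0.0033] [224. 191.]
carousel 0.22 [ 0.6841 -0.0068  0.0003] [324. 153.]
opening 0.58 [0.5079 0.23   0.0461] [208. 209.]
cover_knob 0.57 [0.559  0.2088 0.0712] [219. 185.]
ring_blank 0.28 [ 0.5622  0.2084 -0.0026] [226. 191.]
tong_stand 0.95 [ 0.5204 -0.225   0.0002] [409. 234.]
tongs 0.67 [ 0.6347 -0.2761 -0.0024] [435. 189.]
tongs 0.59 [ 0.5191 -0.2241  0.0042] [409. 234.]
tong_pivot 0.86 [ 0.635  -0.2817  0.1324] [455. 174.]
tong_pivot 0.72 [ 0.5192 -0.2217  0.1393] [421. 225.]
jaw_fixed 0.63 [ 0.6538 -0.2675  0.0024] [433. 180.]
jaw_fixed 0.56 [ 0.5234 -0.1988  0.0118] [399. 230.]
jaw_fixed 0.18 [ 0.7219 -0.1967  0.0001] [405. 149.]
jaw_moving 0.72 [ 0.6838 -0.0054  0.0019] [324. 153.]
jaw_moving 0.61 [ 0.51
[... 370 characters left out ...]
0405] [260. 191.]
cover_knob 0.96 [0.5686 0.2065 0.0722] [279. 178.]
cover_knob 0.43 [0.3501 0.1975 0.0008] [216. 225.]
ring_blank 0.71 [ 0.7496 -0.0803  0.0032] [393. 216.]
ring_blank 0.33 [ 0.5147 -0.2475  0.0131] [377. 273.]
tong_stand 0.64 [ 0.5265 -0.2273 -0.0049] [374. 273.]
tongs 0.77 [ 0.5236 -0.2273  0.0059] [373. 270.]
tongs 0.63 [ 0.6373 -0.2869  0.    ] [425. 265.]
tong_pivot 0.84 [ 0.5233 -0.2244  0.1359] [375. 221.]
tong_pivot 0.69 [ 0.6367 -0.2855  0.1323] [430. 216.]
jaw_fixed 0.9 [ 0.6587 -0.2659  0.0103] [424. 254.]
jaw_fixed 0.63 [ 0.5359 -0.1993  0.0158] [369. 259.]
jaw_moving 0.92 [ 0.6281 -0.2988  0.0093] [427. 265.]
jaw_moving 0.54 [ 0.5157 -0.2494  0.0122] [378. 273.]
```

View pics/top0.png

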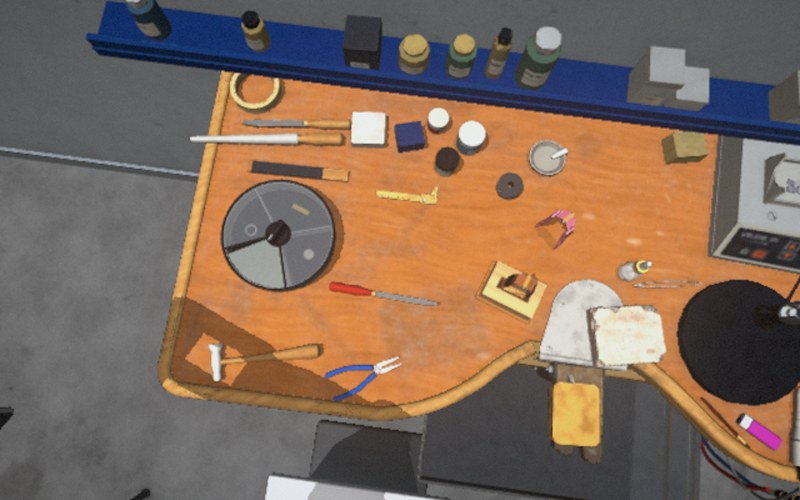

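View pics/scene0.png

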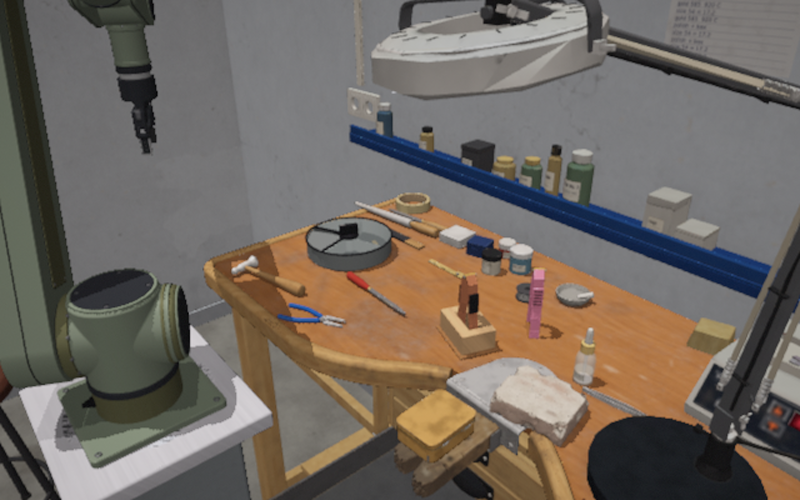

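The copper-brown tongs stand in the wooden stand at about top (415,228). The pink look-alike at about (445,185) stands free on the bench and is not the one to take. The carousel is at about (222,188), with the ring to the left and the bar up-right. I'll confirm both in one enlarged crop.

```bash
python3 - <<'E'
from h import *
c=r.camera("top")
a=cv2.resize(c["color"][140:235,173:273,::-1],(500,475),interpolation=cv2.INTER_CUBIC)
b=cv2.resize(c["color"][160:255,380:440,::-1],(300,475),interpolation=cv2.INTER_CUBIC)
cv2.imwrite("pics/crop1.png",np.hstack([a,b]))
E
```

```text
(no output)
```

View pics/crop1.png

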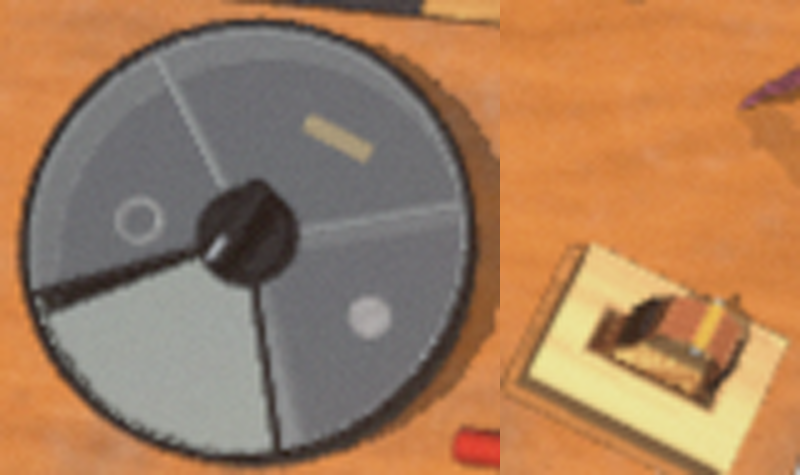

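The crop shows the ring at about top px (201,184) in the side compartment at +96°. The cabochon is at about (247,204) in the other side compartment and the bar is at about (240,168). The cut-out lies over the blind sector, and the copper tongs are in the stand at about (412,226). Next I'll fit the carousel and stand silhouettes in both cameras.

```bash
cat > fit.py <<'E'
from h import *
from scipy.optimize import minimize
def circ(z,R=.1): a=np.linspace(0,2*np.pi,73);return np.c_[R*np.cos(a),R*np.sin(a),0*a+z]
CAR=np.r_[circ(0),circ(.043)]
def box(x,y,z0,z1): return np.array([[sx*x/2,sy*y/2,z] for sx in(-1,1) for sy in(-1,1) for z in(z0,z1)])
STAND=np.r_[box(.066,.096,.003,.044),box(.078,.108,0,.003)]
def hullmask(P,c,S=4):
    uv=np.array([proj(p,c) for p in P]);m=np.zeros((400*S,640*S),np.uint8)
    cv2.fillConvexPoly(m,cv2.convexHull(np.round((uv+.5)*S).astype(np.int32)),1);return m
def fit(name,model,x0,c,near):
    best=None
    for d in r.outline_of(name,c):
        g=d["region"].astype(np.uint8)
        v,u=np.nonzero(g)
        if len(u)and np.hypot(u.mean()-near[0],v.mean()-near[1])<25: best=g;break
    if best is None: print("none",name);return None
    pts=np.c_[u,v].astype(np.int32);h=np.zeros((400,640),np.uint8);cv2.fillConvexPoly(h,cv2.convexHull(pts),1)
    T=cv2.resize(h,None,fx=4,fy=4,interpolation=cv2.INTER_NEAREST)
    def cost(q):
        a=q[2] if len(q)>2 else 0;R=np.array([[np.cos(a),-np.sin(a),0],[np.sin(a),np.cos(a),0],[0,0,1]])
        m=hullmask(model@R.T+[q[0],q[1],0],c);return 1-(m&T).sum()/(m|T).sum()
    n=len(x0);s=minimize(cost,x0,method="Nelder-Mead",options=dict(initial_simplex=np.array([x0]+[np.array(x0)+np.eye(n)[i]*(.01,.01,.1)[i] for i in range(n)]),xatol=2e-4,fatol=1e-4))
    return s.x,s.fun
E
python3 - <<'E'
from fit import *
np.set_printoptions(precision=4,suppress=True)
for n,nc,ns in(("top",(222,189),(410,230)),("scene",(279,195),(374,265))):
    c=r.camera(n)
    print(n,fit("carousel",CAR,[.562,.208],c,nc));print(fit("tong_stand",STAND,[.522,-.226,-.3],c,ns))
    if n=="top":
        print("ring",ray(200.6,184,c,.013),"cab",ray(247,203.6,c,.011),"rimc",ray(222.7,188.8,c,.042))
        print("rib ends",ray(173+40/5,140+300/5,c,.046),ray(173+277/5,140+450/5,c,.046), "knob",ray(173+258/5,140+215/5,c,.071))
    for t in("cover_knob","opening","tongs","jaw_fixed","jaw_moving","tong_pivot"):
        for d in r.mark_of(t,c)[:2]:print(t,round(d["conf"],2),W(d["centre"],c))
E
```

```text
top (array([0.5624, 0.2113]), np.float64(0.022761294284727285))
(array([ 0.5193, -0.2214, -0.354 ]), np.float64(0.03602758023176056))
ring [0.5671 0.2657 0.013 ] cab [0.5366 0.1522 0.011 ] rimc [0.5572 0.2065 0.042 ]
rib ends [0.5186 0.2927 0.046 ] [0.4669 0.1768 0.046 ] knob [0.5648 0.198  0.071 ]
cover_knob 0.61 [0.5601 0.2071 0.0703]
opening 0.92 [0.5073 0.2342 0.0428]
tongs 0.65 [ 0.6337 -0.2795 -0.0026]
tongs 0.56 [ 0.5173 -0.2257  0.006 ]
jaw_fixed 0.82 [ 0.5265 -0.2005  0.0111]
jaw_moving 0.53 [ 0.5104 -0.2435  0.0082]
jaw_moving 0.46 [ 0.6178 -0.2957  0.0045]
tong_pivot 0.66 [ 0.521  -0.2228  0.1362]
tong_pivot 0.64 [ 0.6384 -0.2836  0.13  ]
scene (array([0.5709, 0.2137]), np.float64(0.04480528880953527))
(array([ 0.5277, -0.2218, -0.3849]), np.float64(0.0846581719199968))
cover_knob 0.74 [0.5676 0.2068 0.0725]
cover_knob 0.68 [ 0.5351 -0.1989  0.0154]
tongs 0.69 [ 0.64   -0.2852 -0.0016]
tongs 0.59 [ 0.5265 -0.2254  0.003 ]
jaw_fixed 0.89 [ 0.6576 -0.2662  0.0115]
jaw_fixed 0.79 [ 0.533  -0.1973  0.014 ]
jaw_moving 0.89 [ 0.6268 -0.3002  0.0091]
jaw_moving 0.76 [ 0.5149 -0.2468  0.0109]
tong_pivot 0.81 [ 0.5213 -0.2216  0.1377]
tong_pivot 0.78 [ 0.637  -0.2866  0.1286]
```

```bash
python3 -m creep '[[0.09,-0.09,0,0,0,0],[0.18,-0.18,0,0,0,0],[0.27,-0.27,0,0,0,0],[0.36,-0.36,0,0,0,0],[0.45,-0.45,0,0,0,0],[0.54,-0.54,0,0,0,0],[0.63,-0.63,0,0,0,0],[0.72,-0.72,0,0,0,0],[0.81,-0.8,0,0,0,0],[0.88,-0.86,0,0,0,0]]' 0.5 25
python3 -m creep '[[0.09,-0.09,0,0,0,0],[0.18,-0.18,0,0,0,0],[0.27,-0.27,0,0,0,0],[0.36,-0.36,0,0,0,0],[0.45,-0.45,0,0,0,0],[0.54,-0.54,0,0,0,0],[0.63,-0.63,0,0,0,0],[0.72,-0.72,0,0,0,0],[0.81,-0.8,0,0,0,0],[0.88,-0.86,0,0,0,0]]'
python3 -m creep '[[0.09,-0.09,-0.07,0,0,0.01],[0.18,-0.18,-0.14,0,0,0.02],[0.27,-0.27,-0.21,0,0,0.03],[0.36,-0.36,-0.28,0,0,0.04],[0.45,-0.45,-0.35,0,0,0.05],[0.54,-0.54,-0.42,0,0,0.06],[0.63,-0.63,-0.49,0,0,0.08],[0.75,-0.75,-0.56,0,0,0.08],[0.88,-0.86,-0.63,0,0,0.08],[0.88,-0.86,-0.67,0,0,0.08]]'
python3 - <<'E'
from h import *
np.set_printoptions(precision=4,suppress=True)
o=r.get_obs();print({k:o[k] for k in("time","position","eef_rot","finger_gap")})
ims=[]
for n,b in(("top",(160,130,280,250)),("scene",(230,110,350,230))):
    c=r.camera(n)
    for z in(.071,):
        for t in("cover_knob","carousel"):
            for d in r.mark_of(t,c)[:1]:print(n,t,round(d["conf"],2),W(d["centre"],c))
    p=proj(o["position"],c);print("tcp px",p)
    im=c["color"][:,:,::-1].copy();im=cv2.resize(im[b[1]:b[3],b[0]:b[2]],(400,400),interpolation=cv2.INTER_CUBIC)
    cv2.drawMarker(im,(int((p[0]-b[0])*400/120),int((p[1]-b[1])*400/120)),(0,255,0),cv2.MARKER_CROSS,12,1);ims.append(im)
cv2.imwrite("pics/knob.png",np.hstack(ims))
E
```

```text
time: 3.15
position: [0.3525, 0.4157, 0.2314]
eef_rot: [0.689, 3.065, 0.0]
force: [0.4, -0.0, -0.0]
finger_gap: 0.0425
grip_force: 0.0
time: 4.15
position: [0.4581, 0.3125, 0.2313]
eef_rot: [0.689, 3.065, 0.0]
force: [0.6, 0.3, 0.5]
finger_gap: 0.0424
grip_force: 0.0
time: 5.15
position: [0.5646, 0.2084, 0.1499]
eef_rot: [0.63, 3.077, -0.001]
force: [1.0, 0.3, 0.2]
finger_gap: 0.0426
grip_force: 0.0
{'time': 5.15, 'position': array([0.5646, 0.2084, 0.1499]), 'eef_rot': array([ 0.6303,  3.0774, -0.0006]), 'finger_gap': 0.04260015413495082}
top cover_knob 0.87 [0.5611 0.208  0.0694]
top carousel 0.74 [ 0.5615  0.2087 -0.0031]
tcp px (np.float64(212.16186299006296), np.float64(173.34933258107327))
scene cover_knob 0.78 [0.5681 0.2045 0.0719]
scene carousel 0.65 [0.5677 0.2086 0.0022]
tcp px (np.float64(275.8473717270476), np.float64(153.80101707496556))
```

View pics/knob.png

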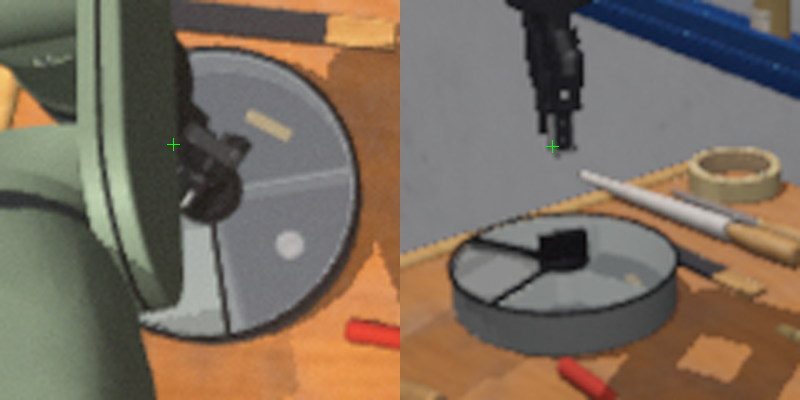

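The fingers straddle the knob in both views: the top view shows the fingers up-right of it by parallax, and in the scene view the tool is above the knob at about (563,240). I'll lower and grip.

```bash
python3 -m creep '[[0,0,-0.12,0,0,0],[0,0,-0.24,0,0,0],[0,0,-0.36,0,0,0],[0,0,-0.48,0,0,0],[0,0,-0.58,0,0,0],[0,0,-0.66,0,0,0],[0,0,-0.73,0,0,0],[0,0,-0.78,0,0,0],[0,0,-0.81,0,0,0],[0,0,-0.81,0,0,0]]'
python3 -m creep '[[0,0,0,0,0,0],[0,0,0,0,0,0],[0,0,0,0,0,0],[0,0,0,0,0,0],[0,0,0,0,0,0],[0,0,0,0,0,0],[0,0,0,0,0,0],[0,0,0,0,0,0],[0,0,0,0,0,0],[0,0,0,0,0,0]]' 1 25
```

```text
time: 6.45
position: [0.5625, 0.2101, 0.0534]
eef_rot: [-0.627, -3.078, 0.0]
force: [-0.0, -0.3, -0.3]
finger_gap: 0.0429
grip_force: 0.0
time: 7.45
position: [0.5625, 0.2089, 0.0543]
eef_rot: [0.626, 3.079, -0.003]
force: [-0.8, -4.9, 3.0]
finger_gap: 0.0115
grip_force: 28.5
```

```bash
python3 -m creep '[[0,-0.01,0,0,0,-0.1],[0,-0.01,0,0,0,-0.2],[0,-0.01,0,0,0,-0.3],[0,-0.01,0,0,0,-0.4],[0,-0.01,0,0,0,-0.5],[0,-0.01,0,0,0,-0.6],[0,-0.01,0,0,0,-0.7],[0,-0.01,0,0,0,-0.8],[0,-0.01,0,0,0,-0.9],[0,-0.01,0,0,0,-0.98]]'
python3 -m creep '[[0,0,0,0,0,-0.1],[0,0,0,0,0,-0.2],[0,0,0,0,0,-0.3],[0,0,0,0,0,-0.4],[0,0,0,0,0,-0.5],[0,0,0,0,0,-0.6],[0,0,0,0,0,-0.7],[0,0,0,0,0,-0.8],[0,0,0,0,0,-0.9],[0,0,0,0,0,-0.98]]'
python3 -m creep '[[0,0,0,0,0,-0.1],[0,0,0,0,0,-0.2],[0,0,0,0,0,-0.3],[0,0,0,0,0,-0.4],[0,0,0,0,0,-0.5],[0,0,0,0,0,-0.6],[0,0,0,0,0,-0.7],[0,0,0,0,0,-0.85],[0,0,0,0,0,-0.98],[0,0,0,0,0,-0.98]]'
```

```text
time: 8.45
position: [0.5626, 0.2089, 0.0543]
eef_rot: [1.357, 2.833, 0.0]
force: [-0.9, -0.9, 2.8]
finger_gap: 0.0113
grip_force: 28.4
time: 9.45
position: [0.5627, 0.209, 0.0543]
eef_rot: [2.004, 2.419, 0.001]
force: [-1.3, -0.3, 3.3]
finger_gap: 0.0113
grip_force: 28.4
time: 10.45
position: [0.5628, 0.209, 0.0543]
eef_rot: [2.529, 1.863, 0.001]
force: [-0.8, -0.6, 2.6]
finger_gap: 0.0117
grip_force: 28.5
```

```bash
python3 -m creep '[[0,0,0,0,0,0],[0,0,0,0,0,0],[0,0,0,0,0,0],[0,0,0.12,0,0,0],[0,0,0.28,0,0,0],[0,0,0.45,0,0,0],[0,0,0.6,0,0,0],[0,0,0.75,0,0,0],[0,0,0.9,0,0,0],[0,0,1,0,0,0]]' 0.5 25
python3 -m creep '[[-0.01,-0.09,0,0,0,0.08],[-0.02,-0.18,0,0,0,0.16],[-0.03,-0.27,0,0,0,0.24],[-0.04,-0.36,0,0,0,0.32],[-0.05,-0.45,0,0,0,0.4],[-0.06,-0.54,0,0,0,0.48],[-0.07,-0.63,0,0,0,0.56],[-0.08,-0.72,0,0,0,0.64],[-0.08,-0.81,0,0,0,0.7],[-0.085,-0.9,0,0,0,0.76]]'
python3 - <<'E'
from h import *
o=r.get_obs();print(o["joint_positions"])
c=r.camera("scene");p=proj(o["position"],c);save(c,"cover1.png",(220,150,340,230),5)
E
python3 -m creep '[[-0.01,-0.09,0,0,0,0.08],[-0.02,-0.18,0,0,0,0.16],[-0.03,-0.27,0,0,0,0.24],[-0.04,-0.36,0,0,0,0.32],[-0.05,-0.45,0,0,0,0.4],[-0.06,-0.54,0,0,0,0.48],[-0.07,-0.63,0,0,0,0.56],[-0.08,-0.72,0,0,0,0.64],[-0.08,-0.81,0,0,0,0.7],[-0.085,-0.9,0,0,0,0.76]]' 0.2
```

```text
time: 11.45
position: [0.5631, 0.2092, 0.1751]
eef_rot: [2.529, 1.863, 0.003]
force: [0.7, -0.0, 0.4]
finger_gap: 0.0427
grip_force: 0.0
time: 12.45
position: [0.5523, 0.1006, 0.1735]
eef_rot: [-2.13, -2.309, 0.0]
force: [-0.2, 0.4, -0.2]
finger_gap: 0.0426
grip_force: 0.0
[1.59603500e-01 3.41274217e-01 1.68535925e+00 4.47953980e-05
 1.11538338e+00 7.90685823e-02]
time: 13.5
position: [0.5422, -0.0071, 0.1736]
eef_rot: [-1.656, -2.669, -0.0]
force: [0.1, -0.5, 0.4]
finger_gap: 0.0682
grip_force: 0.0
```

View pics/cover1.png

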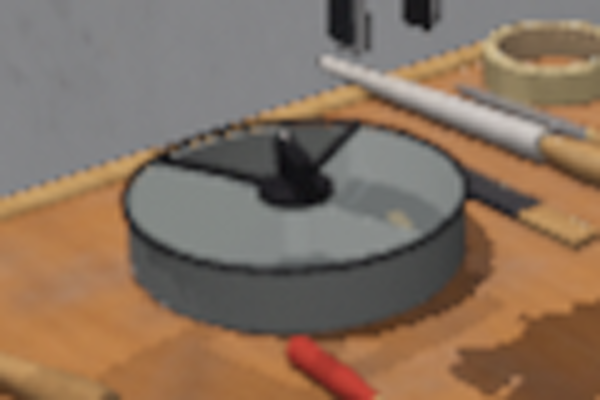

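The cut-out now lies over the +96° compartment, at the back of the carousel between the ribs at about crop (165,158) and (355,125). Moving on to the stand.

```bash
python3 -m creep '[[-0.01,-0.09,0,0,0,0.08],[-0.02,-0.18,0,0,0,0.16],[-0.03,-0.27,0,0,0,0.24],[-0.04,-0.36,0,0,0,0.32],[-0.05,-0.45,0,0,0,0.4],[-0.06,-0.54,0,0,0,0.48],[-0.07,-0.63,0,0,0,0.56],[-0.08,-0.72,0,0,0,0.64],[-0.08,-0.81,0,0,0,0.7],[-0.08,-0.9,0,0,0,0.75]]' 
python3 -m creep '[[-0.01,-0.09,0,0,0,0.08],[-0.02,-0.18,0,0,0,0.16],[-0.03,-0.27,0,0,0,0.24],[-0.04,-0.36,0,0,0,0.32],[-0.05,-0.45,0,0,0,0.4],[-0.06,-0.54,0,0,0,0.48],[-0.07,-0.66,0,0,0,0.56],[-0.08,-0.78,0,0,0,0.64],[-0.08,-0.9,0,0,0,0.75],[-0.08,-0.9,0,0,0,0.75]]' 0
python3 - <<'E'
from h import *
np.set_printoptions(precision=4,suppress=True)
o=r.get_obs();print({k:o[k] for k in("time","position","eef_rot","finger_gap")})
ims=[]
for n,b in(("top",(160,130,280,250)),("scene",(320,150,440,290))):
    c=r.camera(n)
    for t in("tong_pivot","tongs","carousel","ring_blank","jaw_fixed","jaw_moving"):
        for d in r.mark_of(t,c)[:2]:print(n,t,round(d["conf"],2),W(d["centre"],c))
    print(proj(o["position"],c))
    ims.append(cv2.resize(c["color"][b[1]:b[3],b[0]:b[2],::-1],None,fx=400/120,fy=400/120,interpolation=cv2.INTER_CUBIC))
ims[0]=cv2.copyMakeBorder(ims[0],0,ims[1].shape[0]-ims[0].shape[0],0,0,cv2.BORDER_CONSTANT)
cv2.imwrite("pics/stand.png",np.hstack(ims))
E
```

```text
time: 14.5
position: [0.5326, -0.1151, 0.1735]
eef_rot: [-1.13, -2.931, -0.0]
force: [0.1, -0.4, -0.9]
finger_gap: 0.0681
grip_force: 0.0
time: 15.5
position: [0.5232, -0.224, 0.1735]
eef_rot: [0.568, 3.09, -0.0]
force: [0.1, 0.4, -1.2]
finger_gap: 0.0856
grip_force: 0.0
{'time': 15.5, 'position': array([ 0.5232, -0.224 ,  0.1735]), 'eef_rot': array([ 0.5683,  3.0897, -0.0002]), 'finger_gap': 0.08562863611591738}
top tongs 0.51 [ 0.517  -0.2239  0.0025]
top jaw_fixed 0.64 [ 0.5257 -0.2006  0.0126]
(np.float64(426.63284701685586), np.float64(220.7120545023114))
scene tong_pivot 0.97 [ 0.5238 -0.2222  0.1391]
scene tong_pivot 0.94 [ 0.6408 -0.2841  0.1299]
scene tongs 0.86 [ 0.641  -0.2828  0.0005]
scene tongs 0.78 [ 0.5268 -0.2242  0.0035]
scene carousel 0.87 [0.5671 0.2077 0.0032]
scene ring_blank 0.46 [ 0.7262 -0.2041  0.0016]
scene ring_blank 0.4 [0.5697 0.2044 0.0753]
scene jaw_fixed 0.97 [ 0.6586 -0.2651  0.0104]
scene jaw_fixed 0.63 [ 0.5338 -0.1971  0.0166]
scene jaw_moving 0.97 [ 0.63   -0.2992  0.0086]
scene jaw_moving 0.73 [ 0.5144 -0.249   0.0131]
(np.float64(375.6903129707076), np.float64(205.36705058054173))
```

View pics/stand.png

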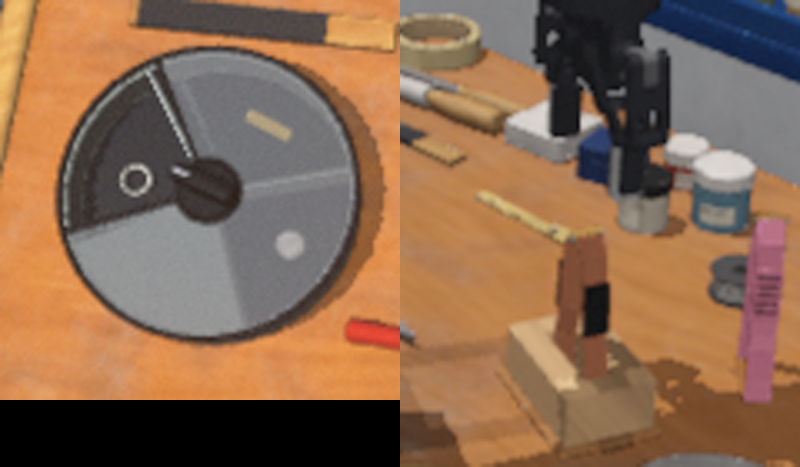

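The tips straddle the copper tongs, with the pivot at about stand crop (590,235). The pink pair is well to the right at about (770,230). The ring lies in the open sector at about (135,179). I'll lower and squeeze lightly.

```bash
python3 -m creep '[[-0.01,0,-0.11,0,0,0.01],[-0.01,0,-0.22,0,0,0.02],[-0.01,0,-0.33,0,0,0.02],[-0.01,0,-0.44,0,0,0.02],[-0.01,0,-0.54,0,0,0.02],[-0.01,0,-0.63,0,0,0.02],[-0.01,0,-0.71,0,0,0.02],[-0.01,0,-0.77,0,0,0.02],[-0.01,0,-0.81,0,0,0.02],[-0.01,0,-0.82,0,0,0.02]]' 0
python3 -m creep '[[0,0,0,0,0,0],[0,0,0,0,0,0],[0,0,0,0,0,0],[0,0,0,0,0,0],[0,0,0,0,0,0],[0,0,0,0,0,0],[0,0,0,0,0,0],[0,0,0,0,0,0],[0,0,0,0,0,0],[0,0,0,0,0,0]]' 0.52 30
```

```text
time: 17.2
position: [0.5217, -0.2229, 0.0748]
eef_rot: [-0.55, -3.092, -0.0]
force: [-0.5, -0.4, 0.3]
finger_gap: 0.0857
grip_force: 0.0
time: 18.2
position: [0.5224, -0.2235, 0.0762]
eef_rot: [0.549, 3.091, -0.001]
force: [-0.2, -0.6, 5.7]
finger_gap: 0.0415
grip_force: 7.1
```

```bash
python3 -m creep '[[0,0,0.05,0,0,0],[0,0,0.12,0,0,0],[0,0,0.22,0,0,0],[0,0,0.34,0,0,0],[0,0,0.46,0,0,0],[0,0,0.58,0,0,0],[0,0,0.7,0,0,0],[0,0,0.81,0,0,0],[0,0,0.91,0,0,0],[0,0,0.98,0,0,0]]'
python3 - <<'E'
from h import *
np.set_printoptions(precision=4,suppress=True)
o=r.get_obs();print({k:o[k] for k in("time","position","eef_rot","finger_gap","grip_force","force")})
c=r.camera("scene");save(c,"lift.png",(300,100,460,300),3)
for t in("tong_pivot","tongs","jaw_fixed","jaw_moving"):
        for d in r.mark_of(t,c)[:2]:print(t,round(d["conf"],2),W(d["centre"],c))
c=r.camera("top");print("ring",ray(200.5,183.7,c,.012),ray(222.25,188.2,c,.043))
E
```

```text
time: 19.2
position: [0.5221, -0.223, 0.1944]
eef_rot: [0.549, 3.092, -0.0]
force: [-0.4, -1.1, -0.5]
finger_gap: 0.0407
grip_force: 4.5
{'time': 19.2, 'position': array([ 0.5221, -0.223 ,  0.1944]), 'eef_rot': array([ 0.5493,  3.0917, -0.0003]), 'finger_gap': 0.04067559890741336, 'grip_force': 4.493212848901749, 'force': array([-0.3765, -1.0636, -0.4846])}
tong_pivot 0.75 [ 0.526  -0.2237  0.2572]
tong_pivot 0.75 [ 0.6374 -0.2868  0.1311]
tongs 0.57 [ 0.5231 -0.2297  0.1248]
tongs 0.57 [ 0.6395 -0.2827  0.003 ]
jaw_fixed 0.98 [ 0.5329 -0.2035  0.1354]
jaw_fixed 0.8 [ 0.6584 -0.2638  0.0111]
jaw_moving 0.76 [ 0.631  -0.3022  0.0135]
ring [0.5679 0.2663 0.012 ] [0.5582 0.2075 0.043 ]
```

View pics/lift.png

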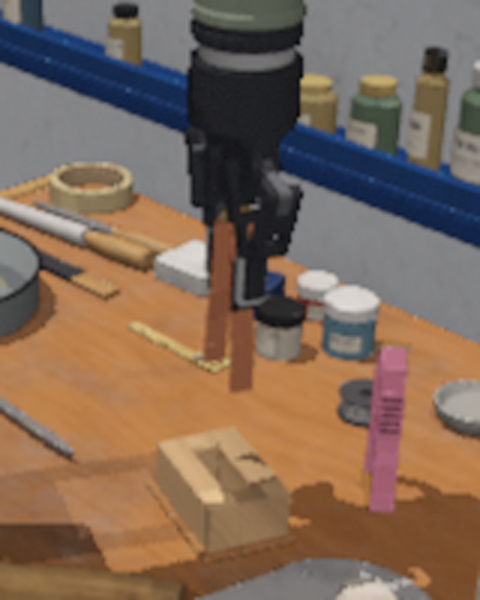

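The copper tongs are out of the stand with the jaws wide open, at about crop (215,350) and (240,385). Carrying them to the carousel.

```bash
python3 -m creep '[[0.01,0.05,0,0,0,0.01],[0.02,0.13,0,0,0,0.02],[0.03,0.24,0,0,0,0.03],[0.04,0.35,0,0,0,0.04],[0.05,0.46,0,0,0,0.05],[0.06,0.57,0,0,0,0.06],[0.07,0.68,0,0,0,0.07],[0.08,0.79,0,0,0,0.08],[0.09,0.9,0,0,0,0.08],[0.1,1,0,0,0,0.08]]'
python3 -m creep '[[0.01,0.1,0,0,0,0.01],[0.02,0.2,0,0,0,0.02],[0.03,0.3,0,0,0,0.03],[0.04,0.4,0,0,0,0.04],[0.05,0.5,0,0,0,0.05],[0.06,0.6,0,0,0,0.06],[0.07,0.7,0,0,0,0.07],[0.08,0.8,0,0,0,0.08],[0.09,0.9,0,0,0,0.08],[0.1,1,0,0,0,0.08]]'
python3 -m creep '[[0.01,0.1,0,0,0,0.01],[0.02,0.2,0,0,0,0.02],[0.03,0.3,0,0,0,0.03],[0.04,0.4,0,0,0,0.04],[0.05,0.5,0,0,0,0.05],[0.06,0.6,0,0,0,0.06],[0.07,0.7,0,0,0,0.07],[0.08,0.8,0,0,0,0.08],[0.09,0.9,0,0,0,0.08],[0.11,1,0,0,0,0.08]]'
python3 -m creep '[[0.01,0.1,0,0,0,0.01],[0.02,0.2,0,0,0,0.02],[0.03,0.3,0,0,0,0.03],[0.04,0.4,0,0,0,0.04],[0.05,0.5,0,0,0,0.05],[0.06,0.6,0,0,0,0.06],[0.07,0.7,0,0,0,0.07],[0.08,0.85,0,0,0,0.08],[0.1,0.95,0,0,0,0.08],[0.11,1,0,0,0,0.08]]'
python3 - <<'E'
from h import *
np.set_printoptions(precision=4,suppress=True)
o=r.get_obs();print({k:o[k] for k in("time","position","eef_rot","finger_gap","grip_force")})
ims=[]
for n,b in(("scene",(230,90,350,230)),("top",(160,120,280,260))):
    c=r.camera(n)
    for t in("tong_pivot","tongs","jaw_fixed","jaw_moving","ring_blank","cover_knob","opening"):
        for d in r.mark_of(t,c)[:2]:
            w=W(d["centre"],c)
            if w[1]>.1: print(n,t,round(d["conf"],2),w)
    ims.append(cv2.resize(c["color"][b[1]:b[3],b[0]:b[2],::-1],None,fx=400/120,fy=400/120,interpolation=cv2.INTER_CUBIC))
cv2.imwrite("pics/over.png",np.hstack(ims))
E
```

```text
time: 20.5
position: [0.5339, -0.1018, 0.193]
eef_rot: [0.487, 3.103, 0.0]
force: [-0.4, 0.4, -0.1]
finger_gap: 0.041
grip_force: 4.5
time: 21.5
position: [0.546, 0.018, 0.1929]
eef_rot: [0.426, 3.113, 0.0]
force: [-0.3, -0.6, -0.5]
finger_gap: 0.0411
grip_force: 4.5
time: 22.5
position: [0.5591, 0.138, 0.1929]
eef_rot: [-0.363, -3.12, -0.0]
force: [-0.2, -0.5, -0.5]
finger_gap: 0.0411
grip_force: 4.5
time: 23.5
position: [0.5725, 0.2586, 0.1928]
eef_rot: [0.299, 3.127, 0.001]
force: [-0.5, 0.2, -0.8]
finger_gap: 0.041
grip_force: 4.5
{'time': 23.5, 'position': array([0.5725, 0.2586, 0.1928]), 'eef_rot': array([0.2989, 3.1272, 0.0006]), 'finger_gap': 0.040957256156540084, 'grip_force': 4.492413103580475}
scene tong_pivot 0.63 [0.5731 0.2571 0.2546]
scene tongs 0.51 [0.5757 0.251  0.1218]
scene jaw_fixed 0.7 [0.5765 0.2826 0.1297]
scene jaw_moving 0.46 [0.5711 0.2351 0.1302]
scene ring_blank 0.55 [0.5755 0.2508 0.1231]
scene cover_knob 0.77 [0.5678 0.2044 0.07  ]
scene opening 0.91 [0.5845 0.2583 0.042 ]
top tong_pivot 0.46 [0.5673 0.2551 0.2535]
top tongs 0.62 [0.5682 0.2503 0.1215]
top jaw_fixed 0.51 [0.5709 0.2775 0.1271]
top jaw_moving 0.51 [ 0.5605  0.2093 -0.0015]
top ring_blank 0.54 [0.5684 0.269  0.0045]
top cover_knob 0.87 [0.5606 0.2088 0.0702]
top opening 0.78 [0.5802 0.2636 0.0435]
top opening 0.72 [0.57   0.2488 0.1206]
```

View pics/over.png

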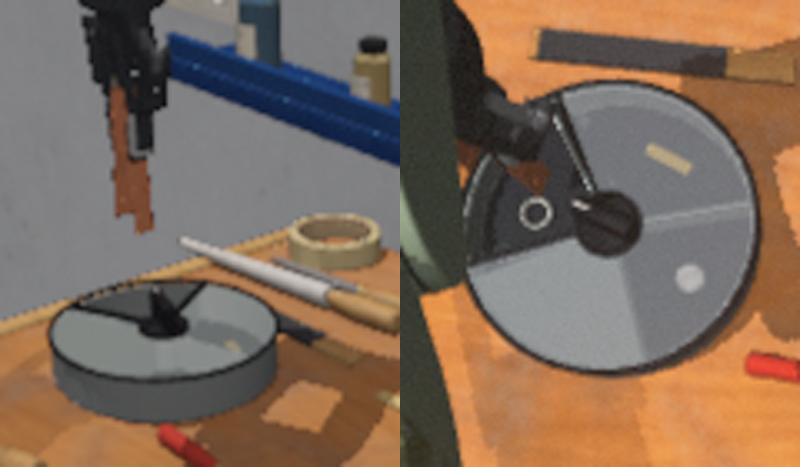

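```bash
python3 -m creep '[[0,0.02,-0.03,0,0,0],[0,0.05,-0.08,0,0,0],[0,0.08,-0.15,0,0,0],[0,0.08,-0.22,0,0,0],[0,0.08,-0.29,0,0,0],[0,0.08,-0.36,0,0,0],[0,0.08,-0.42,0,0,0],[0,0.08,-0.47,0,0,0],[0,0.08,-0.51,0,0,0],[0,0.08,-0.53,0,0,0]]'
python3 - <<'E'
from h import *
np.set_printoptions(precision=4,suppress=True)
o=r.get_obs();print({k:o[k] for k in("time","position","finger_gap","grip_force","force")})
ims=[]
for n,b in(("scene",(240,120,330,225)),("top",(180,130,270,235))):
    c=r.camera(n)
    for t in("tongs","jaw_fixed","jaw_moving","ring_blank","cover_knob"):
        for d in r.mark_of(t,c)[:2]:
            w=W(d["centre"],c)
            if w[1]>.1: print(n,t,round(d["conf"],2),w)
    ims.append(cv2.resize(c["color"][b[1]:b[3],b[0]:b[2],::-1],None,fx=400/90,fy=400/90,interpolation=cv2.INTER_CUBIC))
cv2.imwrite("pics/near.png",np.hstack(ims))
E
```

```text
time: 25.3
position: [0.5722, 0.2665, 0.1288]
eef_rot: [-0.301, -3.127, 0.0]
force: [-0.1, -1.0, -0.2]
finger_gap: 0.0409
grip_force: 4.5
{'time': 25.3, 'position': array([0.5722, 0.2665, 0.1288]), 'finger_gap': 0.040869824175706955, 'grip_force': 4.492095932364464, 'force': array([-0.1367, -1.028 , -0.1978])}
scene tongs 0.7 [0.5722 0.2553 0.0557]
scene jaw_fixed 0.83 [0.5813 0.2854 0.0682]
scene jaw_moving 0.49 [0.5711 0.2447 0.0652]
scene ring_blank 0.32 [0.585  0.2585 0.0417]
scene cover_knob 0.88 [0.5717 0.2041 0.0754]
top tongs 0.55 [0.5667 0.2588 0.0562]
top jaw_fixed 0.42 [0.5701 0.2878 0.0667]
top jaw_moving 0.6 [0.5656 0.2502 0.065 ]
top ring_blank 0.4 [0.5694 0.2675 0.0051]
top cover_knob 0.96 [0.5615 0.212  0.0695]
```

View pics/near.png

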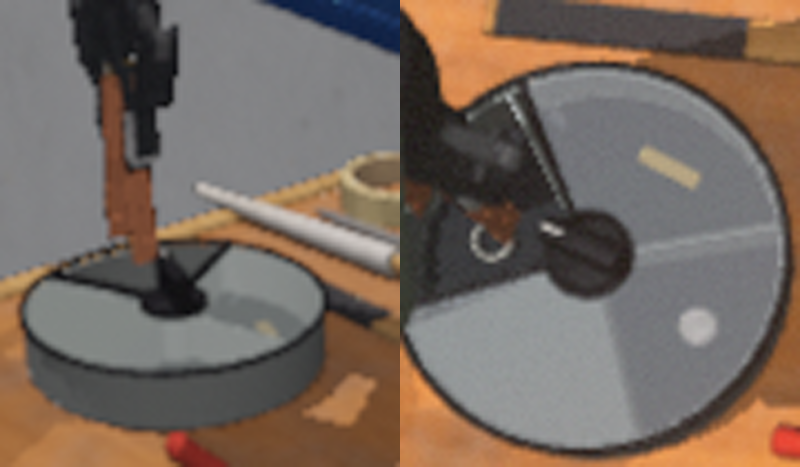

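The jaws are over the open sector, on either side of the ring's line of sight: jaws at about (418,200) and (495,222), ring at (490,240), and the difference is parallax. The network marks agree to about 2 mm. Reaching through.

```bash
python3 -m creep '[[0,0,-0.04,0,0,0],[0,0,-0.09,0,0,0],[0,0,-0.14,0,0,0],[0,0,-0.19,0,0,0],[0,0,-0.24,0,0,0],[0,0,-0.29,0,0,0],[0,0,-0.33,0,0,0],[0,0,-0.37,0,0,0],[0,0,-0.4,0,0,0],[0,0,-0.41,0,0,0]]'
```

```text
time: 26.9
position: [0.5721, 0.2665, 0.0797]
eef_rot: [-0.301, -3.127, 0.0]
force: [0.3, -0.7, -1.0]
finger_gap: 0.0409
grip_force: 4.5
```

```bash
python3 -m creep '[[0,0,0,0,0,0],[0,0,0,0,0,0],[0,0,0,0,0,0],[0,0,0,0,0,0],[0,0,0,0,0,0],[0,0,0,0,0,0],[0,0,0,0,0,0],[0,0,0,0,0,0],[0,0,0,0,0,0],[0,0,0,0,0,0]]' 0.57 40
python3 -m creep '[[0,0,0,0,0,0],[0,0,0,0,0,0],[0,0,0,0,0,0],[0,0,0,0,0,0],[0,0,0,0,0,0],[0,0,0,0,0,0],[0,0,0,0,0,0],[0,0,0,0,0,0],[0,0,0,0,0,0],[0,0,0,0,0,0]]' 0.8 40
```

```text
time: 27.9
position: [0.5723, 0.2666, 0.0801]
eef_rot: [-0.301, -3.127, -0.0]
force: [-0.7, -0.5, -1.9]
finger_gap: 0.037
grip_force: 8.3
time: 28.9
position: [0.5723, 0.2666, 0.0801]
eef_rot: [-0.301, -3.127, -0.0]
force: [-0.6, -0.3, 0.2]
finger_gap: 0.0332
grip_force: 39.7
```

The fingers stopped at a 33 mm gap with 40 N, so the jaws are on the 22 mm ring. Lifting.

```bash
python3 -m creep '[[0,0,0.03,0,0,0],[0,0,0.08,0,0,0],[0,0,0.16,0,0,0],[0,0,0.26,0,0,0],[0,0,0.36,0,0,0],[0,0,0.46,0,0,0],[0,0,0.57,0,0,0],[0,0,0.68,0,0,0],[0,0,0.79,0,0,0],[0,0,0.9,0,0,0]]'
python3 -m creep '[[0,0,0.1,0,0,0],[0,0,0.19,0,0,0],[0,0,0.27,0,0,0],[0,0,0.34,0,0,0],[0,0,0.4,0,0,0],[0,0,0.44,0,0,0],[0,0,0.47,0,0,0],[0,0,0.49,0,0,0],[0,0,0.5,0,0,0],[0,0,0.5,0,0,0]]'
python3 -m creep '[[0,0,0,0,0,0],[0,0,0,0,0,0],[0,0,0,0,0,0],[0,0,0,0,0,0],[0,0,0,0,0,0],[0,0,0,0,0,0],[0,0,0,0,0,0],[0,0,0,0,0,0],[0,0,0,0,0,0],[0,0,0,0,0,0]]'
python3 - <<'E'
from h import *
np.set_printoptions(precision=4,suppress=True)
ims=[]
for n,b in(("scene",(225,70,325,215)),("top",(170,110,270,255))):
    c=r.camera(n)
    for t in("ring_blank","tongs"):
        for d in r.mark_of(t,c)[:2]:print(n,t,round(d["conf"],2),W(d["centre"],c))
    ims.append(cv2.resize(c["color"][b[1]:b[3],b[0]:b[2],::-1],None,fx=4,fy=4,interpolation=cv2.INTER_CUBIC))
cv2.imwrite("pics/end.png",np.hstack(ims))
E
```

```text
time: 29.9
position: [0.5723, 0.2666, 0.1894]
eef_rot: [0.301, 3.127, 0.0]
force: [1.2, 0.5, -0.5]
finger_gap: 0.0331
grip_force: 39.8
time: 30.9
position: [0.5722, 0.2666, 0.248]
eef_rot: [-0.301, -3.127, 0.0]
force: [-0.1, -0.4, -1.4]
finger_gap: 0.0333
grip_force: 39.8
time: 31.9
position: [0.5723, 0.2666, 0.2481]
eef_rot: [0.301, 3.127, 0.0]
force: [0.0, 0.4, -1.1]
finger_gap: 0.0333
grip_force: 39.8
scene ring_blank 0.21 [ 0.6868 -0.0136 -0.0019]
scene tongs 0.72 [0.5709 0.2506 0.1773]
scene tongs 0.66 [ 0.6414 -0.2858 -0.0012]
top ring_blank 0.53 [0.5693 0.2692 0.173 ]
top tongs 0.72 [ 0.6359 -0.2754 -0.003 ]
top tongs 0.65 [0.5647 0.2503 0.1793]
```

View pics/end.png

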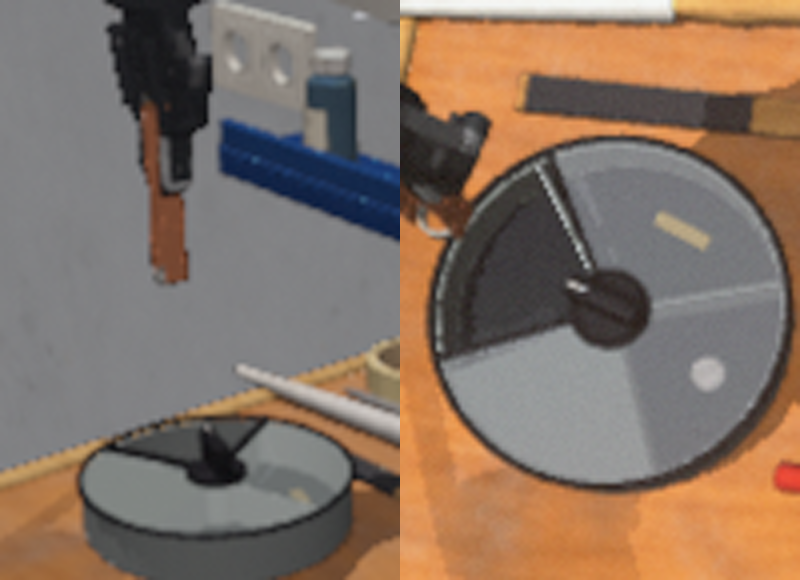

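The ring is in the jaws, at about scene crop (160,275) and top crop (433,215), roughly 17 cm up. Its compartment is empty, and the cabochon and bar are still in place.

```bash
python3 -c "
from bench import r
print(r.close_job())"
```

```text
the job is handed in; nothing more can be done
None
```

I turned the cover over the ring's compartment, lifted the ring out with the copper tongs, and handed in the job at about 32 s with the ring squeezed and held still about 17 cm above the bench; the cabochon and bar stayed in place, and no verdict came back.

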